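# Lay the utensil pot down to drain

## Task

Tip the tall square steel pot over the low ledge of the draining tray so that it ends lying on its side along the tray, its foot still at the ledge and its open mouth at the far end of the tray. Only push and steady it with the fingers, without lifting or carrying it, and let it down gently all the way instead of letting it fall. Leave the bowl, the round pot and the spoon alone.

Things in the scene. Friction and masses are not known exactly. Their poses are not given: they have to be found in the camera images.
- tray: Grey plastic draining tray, fixed to the table, 360 mm long (its x) and 170 mm wide (its y), floor 6 mm thick; side lips 8 mm high. Origin: centre of its underside. The pot is to go over towards the tray's +x.
- ledge (a point): Middle of the upper edge, on the pot's side, of the low ledge (the stop) that crosses the tray: 12 mm above the tray's floor, 18 mm above the table, 13 mm thick, 158 mm long, running along the tray's y. This edge lies at x = -55 mm in the tray's frame; the ledge reaches from there towards the tray's +x. Axes as the tray's.
- pot: Tall square open steel pot, empty, loose, 0.35 to 0.6 kg, 90 x 90 mm outside, 190 mm tall, walls 4 mm, base 8 mm; centre of mass about 72 mm up. It stands upright on the tray's floor, 1 to 6 mm short of the ledge, turned less than 0.06 rad from the tray. Origin: centre of its underside; z to the mouth, x towards the ledge. Overbalances at about 0.6 rad of tilt.
- pot_mouth (a point): Centre of the pot's open mouth, in the plane of the rim, 190 mm from the underside. The mouth is 82 x 82 mm inside, room for closed fingertips. When the pot lies over the ledge it is tilted about 1.64 rad, the mouth's lower edge on the tray's floor.
- pot_foot (a point): Middle of the pot's lower edge at the ledge side (45 mm from the underside's centre along the pot's x).
- bowl: Round steel bowl, 130 mm across, 55 mm high, loose, to be left alone. Origin: centre of its underside.
- round_pot: Small round steel pot, 90 mm across, 100 mm high, loose, to be left alone. Origin: centre of its underside.
- spoon: Steel spoon lying on the table, loose, to be left alone. Origin near its middle, on its underside.
There are look-alikes about, which are no part of the job. Leave any blue or pink look-alike of the pot alone.

How it is judged (in metres and radians):
At the end, for the whole second after the job is handed in: The pot lies at rest on its side on the tray (tilt 1.5 to 1.75 rad), lengthwise within 0.3 rad, its foot edge on or up to 45 mm behind the ledge's edge (at most 15 mm past it), its mouth 80 to 180 mm beyond the tray's centre and within 60 mm of the tray's centre line (angle between pot's own z axis and vertical between 1.5 and 1.75 rad and angle between the z axis of pot and the x axis of tray, either way round below 0.3 rad and x of pot_mouth in the frame of tray between 0.08 and 0.18 m and x of pot_foot in the frame of tray between -0.1 and -0.04 m and y of pot_mouth in the frame of tray between -0.06 and 0.06 m and contact force between pot and tray above 1 N and linear speed of pot below 0.02 m/s and angular speed of pot below 0.1 rad/s); the robot touches nothing.
It fails at once if the pot falls: turning faster than 2.5 rad/s while tilted more than 1.0 rad (angle between pot's own z axis and vertical above 1 rad and angular speed of pot above 2.5 rad/s).
It fails at once if the pot is lifted: its foot edge is more than 50 mm above the table (height (world z) of pot_foot above 0.05 m).
It fails at once if the pot is carried off: its foot edge is more than 80 mm from the middle of the ledge (horizontal distance between pot_foot and ledge above 0.08 m).
It fails at once if the bowl, the round pot or the spoon is disturbed (moved 20 mm) (distance of any of bowl, round_pot, spoon from where it was at the start of the episode above 0.02 m).
It also fails if it takes over 54 s, if anything falls off the work surface, if the arm or the gripper's body presses on something with over 40 N, if the wrist force passes 120 N, or if a joint passes its speed limit or range.

## Robot

A 6-joint arm with a two-finger parallel gripper is mounted at the origin on the work surface. World frame = base frame: x ahead of the robot, y to its left, z up, the work surface at z = 0. Lengths are in mm, angles in degrees, forces in N, time in s.
With the tool pointing down it reaches from about 325 to 850 mm from the base axis. Payload 15.5 kg.
Tool frame: the origin (TCP) lies midway between the tips of the shut fingers; the grasp point (between the pads) lies 19 mm behind it; z points along the fingers, y is the direction in which the jaws open and shut (so a half turn about z gives the same grasp; the last joint's range is limited). The gripper opens to 91 mm and grips with 3 to 60 N. Pads are 32 mm wide; open, the fingers measure 118 mm over their backs; the gripper's body (76 mm by 178 mm) begins 60 mm behind the grasp point.
Start: joints at [-74.055, 28.281, 77.091, -0, 74.628, -5.472], TCP at [228.223, -581.842, 213.915] pointing down, gripper open.
Joint ranges: [-166.48, 166.48], [-47.26, 123.95], [12.59, 153.08], [-70.14, 250.14], [6.76, 159.57], [-176.63, 176.63]. Speed limits (degrees/s): [108.29, 108.29, 147.25, 172.46, 172.46, 172.46].

## Interface

Orientations are given as [roll, pitch, yaw] about the fixed x, y, z axes, in that order (R = Rz(yaw) Ry(pitch) Rx(roll)).
In Python, from station import ctrl gives the robot as it stands.
- The arm moves only by the tool arm_command, never from a script. Its arguments are lists of equal length, an entry for each row: "dp": the shift along the tool's x, y, z in m, a list of three; "angular": the turn, a rotation vector about the tool's x, y, z in degrees, a list of three. In form: {"dp": [[x, y, z], ...], "angular": [[wx, wy, wz], ...]}. A call has 1 to 12 rows; each row shifts and turns the pose as measured when the row begins, along the tool's axes as they then stand; what a row does not reach is not made up. A row lasts 1/8 s, in which the tool goes at most 62.5 mm and 10.7 degrees, less where a joint would pass 70% of its speed; a pose out of reach is approached as far as the arm can. A call with a gripper value outside its range is refused whole. "grip" is the closure, from -1 (fully open) to 1 (shut), so that 0 is half open, set as the call begins (left out, the last holds). The fingers move at their own pace and stop on an object; "force" is the grip in N (left out, the last holds). Time passes only in rows, so rows that do not move let the fingers close. It gives the time, the measured TCP pose, the force and the opening at its end, in the units of the state.
- ctrl.state(): the state, without advancing time (a new reading comes with each control period).
- ctrl.grab_frame(name): name is "scene" or "top" or "wrist"; returns a dict with "color" (480x640x3 uint8, red, green, blue), "K" (3x3 intrinsics, pixels), "camera_from_world" (4x4, takes a point from world to camera coordinates). Camera axes: x right, y down, z forward; pixel columns grow to the right and rows downward; lengths in mm; the calibration is good to about 2 mm. A picture is of the moment at which its call begins. There is no depth.
- ctrl.sign_off(): hands the job in, once; it reports no verdict.
The state is a dict: "time": time; "joints": joint angles; "joint_vel": joint speeds; "tau": joint torques, N m; "tool_pos": TCP position; "ee_rot": TCP orientation; "ft_force": force on the tool from outside, world axes, zero at the start; "ft_torque": the same for the moment, N m; "opening": finger opening in mm.
Only numpy, scipy, OpenCV 4.12 (cv2) and the standard library are available. Lean on these libraries where they do the work, as an engineer would, in place of code of your own. Each camera call takes 0.05 s, during which the arm holds its last target.

## Working session

There is one attempt and no reset: what is moved stays moved. The work goes in short steps, Python scripts to look and compute and a tool call to move; the robot and the scene stay as the last step left them, time stands still between calls to the robot, and variables do not carry over. Pictures are saved under pics/ and viewed, and the job is handed in when it is done.

Besides the shell and the picture viewer there is one more tool, called after "Request:" as name(argument=value, ...) on one line, values as JSON. arm_command: Moves the arm, as the interface text tells. Its arguments: {"type":"object","properties":{"dp":{"type":"array"},"angular":{"type":"array"},"grip":{"type":"number"},"force":{"type":"number"}},"required":["dp","angular"]}

```bash
mkdir -p pics; ls; python3 - <<'E'
from station import ctrl
import cv2,json,numpy as np
print(ctrl.state())
for n in("scene","top"):
    f=ctrl.grab_frame(n); cv2.imwrite(f"pics/{n}0.png",f["color"][:,:,::-1])
    np.savez(f"{n}0.npz",**f); print(n,f["K"].tolist(),np.round(f["camera_from_world"],4).tolist())
E
```

```text
pics
{'time': 0.0, 'joints': array([-7.40564874e+01,  2.83150195e+01,  7.71296085e+01, -8.62060138e-04,
        7.46278324e+01, -5.47120579e+00]), 'joint_vel': array([-0.01964399,  0.03454787, -0.08738604,  0.03530473, -0.04285679,
        0.03268839]), 'tau': array([-1.21436358e-03, -8.78846383e+01, -3.81854939e+01,  7.05401273e-02,
        5.33432839e-02, -6.76759487e-05]), 'tool_pos': array([ 228.0902824 , -581.46172709,  213.32215163]), 'ee_rot': array([-1.79927791e+02, -6.08162108e-03,  2.14149436e+01]), 'ft_force': array([ 0.44102176, -0.35031674,  0.37160493]), 'ft_torque': array([-0.0548959 , -0.04824281,  0.01945467]), 'opening': 91.67621298141492}
scene [[472.126177793522, 0.0, 316.0534212498672], [0.0, 472.126177793522, 235.32618875173654], [0.0, 0.0, 1.0]] [[0.4242, 0.9054, 0.0187, -246.5586], [0.4933, -0.2137, -0.8432, -168.0831], [-0.7594, 0.3669, -0.5373, 1576.9428], [0.0, 0.0, 0.0, 1.0]]
top [[458.03354090895, 0.0, 319.06228484877175], [0.0, 458.03354090895, 242.20361522661494], [0.0, 0.0, 1.0]] [[0.0052, -0.9994, -0.0341, 15.8352], [-0.9907, -0.0005, -0.1359, 579.0584], [0.1358, 0.0345, -0.9901, 1051.8228], [0.0, 0.0, 0.0, 1.0]]
```

View pics/scene0.png

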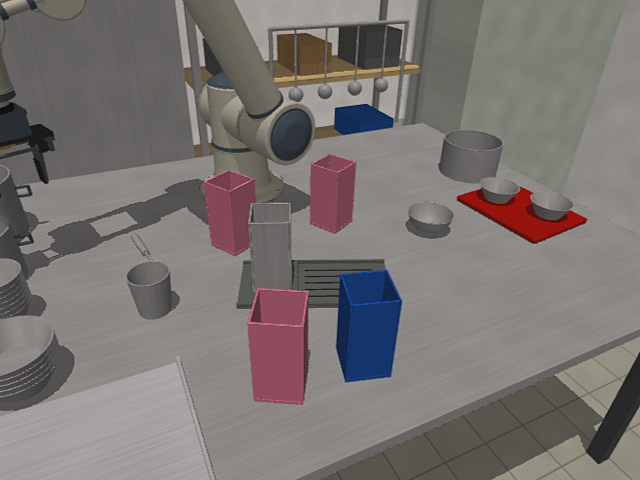

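View pics/top0.png

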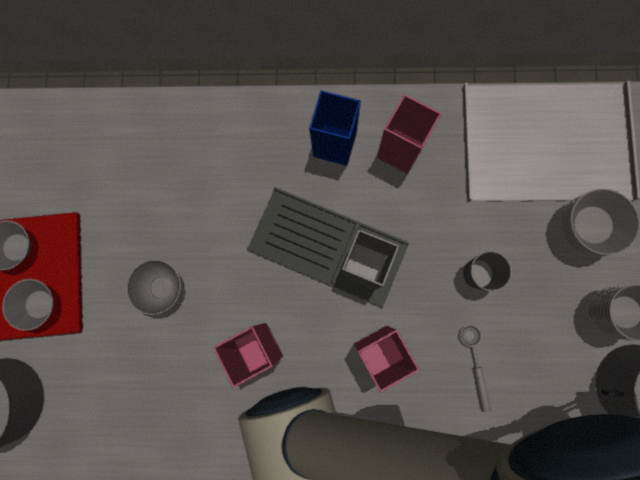

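The only square steel pot is the grey one on the tray: scene (271,245), top (370,262). The look-alikes are blue at top (335,128) and pink at (408,135), (250,355) and (385,358), all off the tray. I'll confirm in an enlarged crop.

```bash
python3 - <<'E'
import cv2
a=cv2.imread("pics/top0.png")[175:320,235:420]
cv2.imwrite("pics/c1.png",cv2.convertScaleAbs(cv2.resize(a,None,fx=4,fy=4,interpolation=cv2.INTER_CUBIC),alpha=1.7))
a=cv2.imread("pics/scene0.png")[190:320,225:400]
cv2.imwrite("pics/c2.png",cv2.resize(a,None,fx=4,fy=4,interpolation=cv2.INTER_CUBIC))
E
```

```text
(no output)
```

View pics/c1.png

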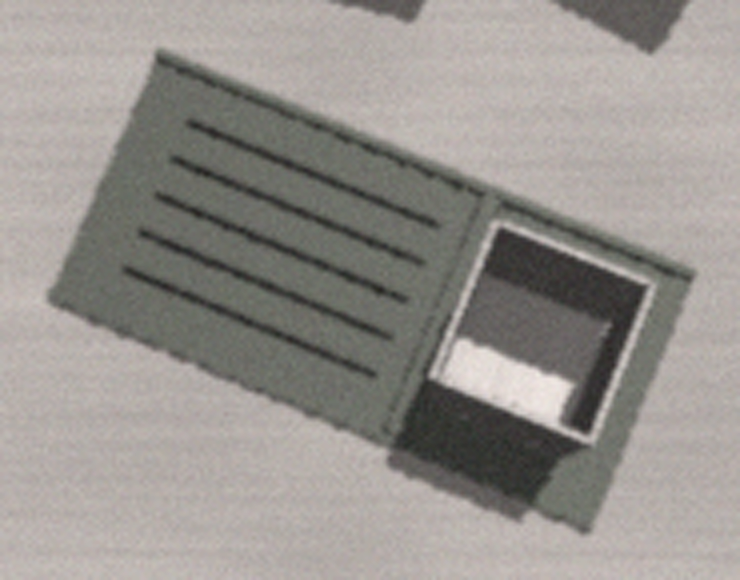

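View pics/c2.png

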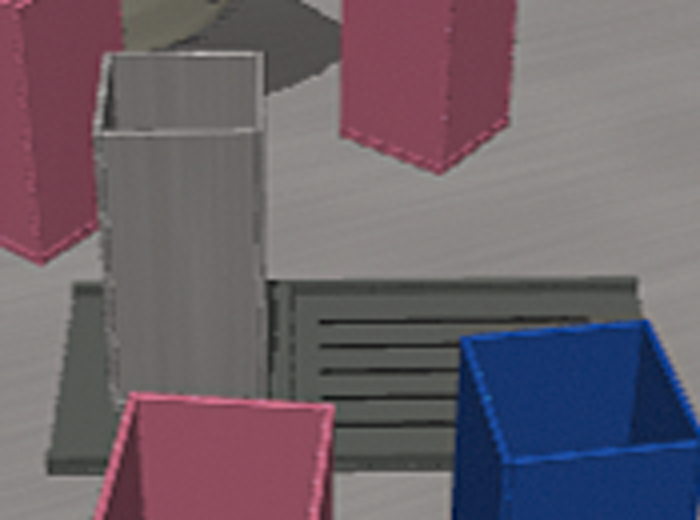

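```bash
cat >h.py <<'E'
import numpy as np,cv2
def load(n,tag): return dict(np.load(f"{n}{tag}.npz"))
def back(f,uv,z):
    M=f["camera_from_world"];R=M[:3,:3];t=M[:3,3];c=-R.T@t
    d=R.T@np.linalg.inv(f["K"])@np.array([uv[0],uv[1],1.]);return c+d*(z-c[2])/d[2]
def proj(f,p):
    q=f["camera_from_world"]@np.append(p,1);q=f["K"]@q[:3];return q[:2]/q[2]
E
python3 - <<'E'
from h import *
f=load("top","0")
def pc(p,z):return back(f,(235+(p[0]-1.5)/4,175+(p[1]-1.5)/4),z)
T=np.array([pc(p,10) for p in[(160,52),(695,272),(588,533),(52,298)]])
print(T.round(1),T.mean(0))
L=[np.linalg.norm(T[i]-T[(i+1)%4]) for i in range(4)];print(L)
d=(T[0]-T[1]+T[3]-T[2]);yt=np.arctan2(d[1],d[0]);print("tray yaw",np.degrees(yt))
P=np.array([pc(p,196) for p in[(492,222),(655,287),(592,442),(430,378)]])
print(P.round(1),P.mean(0),[np.linalg.norm(P[i]-P[(i+1)%4]) for i in range(4)])
d=(P[0]-P[1]+P[3]-P[2]);print("pot yaw",np.degrees(np.arctan2(d[1],d[0])))
c,s=np.cos(yt),np.sin(yt)
print("pot in tray",np.array([[c,s],[-s,c]])@(P.mean(0)-T.mean(0))[:2])
# other objects
for n,u,z in[("pinkA",(250,355),190),("pinkB",(385,358),190),("blue",(335,110),190),("pink",(412,120),190),("bowl",(155,288),55),("rpot",(487,271),100),("spoon",(470,336),10)]:print(n,back(f,u,z).round())
g=load("scene","0")
for p in P: print(proj(g,p).round(1))
for p in T: print(proj(g,p).round(1))
E
```

```text
[[ 720.7  130.3   10. ]
 [ 582.2 -198.8   10. ]
 [ 424.7 -132.    10. ]
 [ 565.8  194.1   10. ]] [573.34612108  -1.6007552   10.        ]
[np.float64(357.1169470986861), np.float64(171.0922471705107), np.float64(355.26480757862277), np.float64(167.434705257052)]
tray yaw 66.8878070314381
[[ 582.5  -66.5  196. ]
 [ 549.2 -148.6  196. ]
 [ 470.9 -115.8  196. ]
 [ 502.8  -34.8  196. ]] [526.31687183 -91.45501326 196.        ] [np.float64(88.61033572057252), np.float64(84.89250511499552), np.float64(87.05156260195615), np.float64(85.83407150190453)]
pot yaw 68.19475117676194
pot in tray [-101.10289955    7.98383867]
pinkA [331. 149. 190.]
pinkB [ 328. -119.  190.]
blue [843. -20. 190.]
pink [ 819. -183.  190.]
bowl [468. 402.  55.]
rpot [ 507. -355.  100.]
spoon [ 360. -338.   10.]
[289.7 220.4]
[247.8 220.8]
[250.8 201.7]
[289.3 201.2]
[394.1 301.9]
[235.9 303.8]
[243.  259.4]
[382.  259.1]
```

Request:
arm_command(dp=[[0, 0, -0.01], [0, 0, -0.01], [0, 0, -0.01], [0, 0, -0.01], [0, 0, -0.01], [0, 0, 0]], angular=[[0, 0, 8], [0, 0, 8], [0, 0, 8], [0, 0, 8], [0, 0, 8], [0, 0, 4]], grip=-0.3, force=10)

```text
time: 0.85
tool_pos: [227.8, -580.2, 262.6]
ee_rot: [-179.7, 0.2, -24.0]
ft_force: [0.5, -0.5, 0.2]
opening: 59.1
```

```bash
cat >>h.py <<'E'
from scipy.spatial.transform import Rotation as Ro
import json
def st(log=True):
    from station import ctrl
    s=ctrl.state()
    if log: open("log.jsonl","a").write(json.dumps({k:np.asarray(v).tolist() for k,v in s.items()})+"\n")
    return s
def Rm(s): return Ro.from_euler("xyz",s["ee_rot"],degrees=True)
def delta(s,target,Rt=None):
    R=Rm(s); d=R.inv().apply(np.array(target)-s["tool_pos"])/1000
    a=None if Rt is None else np.degrees((R.inv()*Rt).as_rotvec())
    return d.round(4),a
E
python3 - <<'E'
from h import *
s=st();print(s["time"],s["tool_pos"],s["ee_rot"],s["joints"].round(2),s["ft_force"],s["opening"])
Rt=Ro.from_euler("xyz",[180,0,-22.5],degrees=True)
print(delta(s,[510,-131,260],Rt))
E
```

```text
0.85 [ 227.76495695 -580.21409383  262.61980155] [-179.72632088    0.2289213   -23.99816965] [-74.05  26.03  73.13   0.    81.2   39.94] [ 0.4827422  -0.49806183  0.16406194] 59.073373465989626
(array([ 0.0751, -0.5252,  0.0048]), array([-0.27665608,  0.22532975, -1.49871155]))
```

Request:
arm_command(dp=[[0.007, -0.045, 0], [0.007, -0.05, 0], [0.007, -0.05, 0], [0.007, -0.05, 0], [0.007, -0.05, 0], [0.007, -0.05, 0], [0.007, -0.05, 0], [0.007, -0.05, 0], [0.007, -0.05, 0], [0.007, -0.05, 0], [0.005, -0.03, 0.004], [0, 0, 0]], angular=[[0, 0, -1.5], [0, 0, 0], [0, 0, 0], [0, 0, 0], [0, 0, 0], [0, 0, 0], [0, 0, 0], [0, 0, 0], [0, 0, 0], [0, 0, 0], [0, 0, 0], [0, 0, 0]])

```text
time: 2.35
tool_pos: [505.9, -109.5, 258.3]
ee_rot: [-179.6, 0.4, -22.6]
ft_force: [0.0, -0.6, -0.8]
opening: 59.3
```

```bash
python3 - <<'E'
from h import *
from station import ctrl
s=st();print(s["time"],s["tool_pos"],s["ee_rot"],s["joints"].round(2),s["ft_force"],s["opening"])
Rt=Ro.from_euler("xyz",[180,0,-22.5],degrees=True)
print(delta(s,[510,-131,210],Rt))
f=ctrl.grab_frame("wrist");np.savez("wrist1.npz",**f);cv2.imwrite("pics/w1.png",f["color"][:,:,::-1])
# fit kinematics (spherical wrist): unknown d1,a1,a2,a3(offset),d4,L
from scipy.optimize import least_squares
D=[json.loads(l) for l in open("log.jsonl")]
D.append(dict(joints=[-74.0565,28.315,77.1296,0,74.6278,-5.4712],tool_pos=[228.09,-581.46,213.32],ee_rot=[-179.93,0,21.415]))
Ry=lambda a:Ro.from_euler("y",a,degrees=True);Rz=lambda a:Ro.from_euler("z",a,degrees=True)
def fk(p,q,sg=(1,1)):
    R=Rz(q[0]);x=R.apply([p[1],0,p[0]]);R=R*Ry(q[1]);x=x+R.apply([0,0,p[2]])
    R=R*Ry(q[2]);x=x+R.apply([-p[3],0,p[4]])
    R=R*Rz(sg[0]*q[3])*Ry(q[4])*Rz(sg[1]*q[5]);x=x+R.apply([0,0,p[5]]);return x,R
for d in D:
    x,R=fk([400,100,400,0,400,300],d["joints"]);print((R.inv()*Ro.from_euler("xyz",d["ee_rot"],degrees=True)).as_euler("xyz",degrees=True))
E
```

```text
2.35 [ 505.87002671 -109.48961294  258.25927133] [-179.6083172     0.43335929  -22.62545154] [-19.11  17.25  88.13   0.43  75.03  93.4 ] [ 0.02172978 -0.55186098 -0.80262035] 59.261918318413
(array([0.0125, 0.0186, 0.048 ]), array([-0.39215521,  0.43292863, -0.12693171]))
[2.54444375e-14 1.27222187e-14 9.00000000e+01]
[2.54444375e-14 1.27222187e-14 9.00000000e+01]
[-2.07012790e-03 -6.90338248e-03  8.99997043e+01]
```

View pics/w1.png

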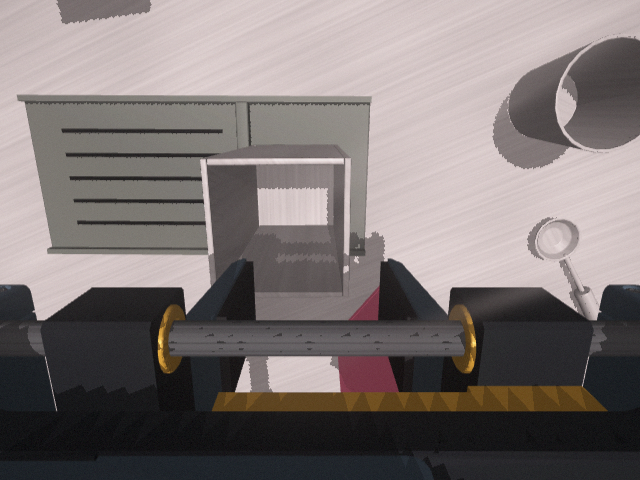

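The wrist view shows the pot's rim, with its upper corners at (203,160) and (350,160). The back wall is at u≈348, between the fingers' opening planes. The tray lies to the left. Next I'll refine the pot pose from this view and fit the arm kinematics.

```bash
python3 - <<'E'
from h import *
f=load("wrist","1")
cv2.imwrite("pics/w1c.png",cv2.resize(f["color"][130:310,180:400,::-1],None,fx=3.5,fy=3.3,interpolation=cv2.INTER_CUBIC))
for u in[(203,160),(350,160),(349,295)]: print(back(f,u,196).round(1))
T=[back(f,u,14).round(1) for u in[(19,97),(371,97)]];print(T)
print("proj expect TCP",proj(f,[505.9,-109.5,258.3]), np.linalg.inv(f["camera_from_world"])[:3,3])
from scipy.optimize import least_squares
D=[json.loads(l) for l in open("log.jsonl")]
D.append(dict(joints=[-74.0565,28.315,77.1296,0,74.6278,-5.4712],tool_pos=[228.09,-581.46,213.32]))
Ry=lambda a:Ro.from_euler("y",a,degrees=True);Rz=lambda a:Ro.from_euler("z",a,degrees=True)
def fk(p,q):
    R=Rz(q[0]);x=R.apply([p[1],0,p[0]]);R=R*Ry(q[1]);x=x+R.apply([0,0,p[2]])
    R=R*Ry(q[2]);x=x+R.apply([-p[3],0,p[4]])
    R=R*Rz(q[3])*Ry(q[4])*Rz(q[5]);x=x+R.apply([0,0,p[5]]);return x
r=least_squares(lambda p:np.concatenate([np.concatenate([fk(p,d["joints"])-d["tool_pos"] for d in D]),1e-4*(p-[450,100,500,0,500,350])]),[450,100,500,0,500,350])
print(r.x.round(1),r.cost)
E
```

```text
[585.9 -69.4 196. ]
[ 552.5 -149.9  196. ]
[ 471.9 -117.9  196. ]
[array([721.3, 130.5,  14. ]), array([ 583.9, -199.6,   14. ])]
proj expect TCP [316.26412966 295.00773238] [ 576.61207037 -140.43240823  428.44947988]
[8525.6  167.6  378.1 -372.9  402.3 8170.6] 3629.4786302107186
```

View pics/w1c.png

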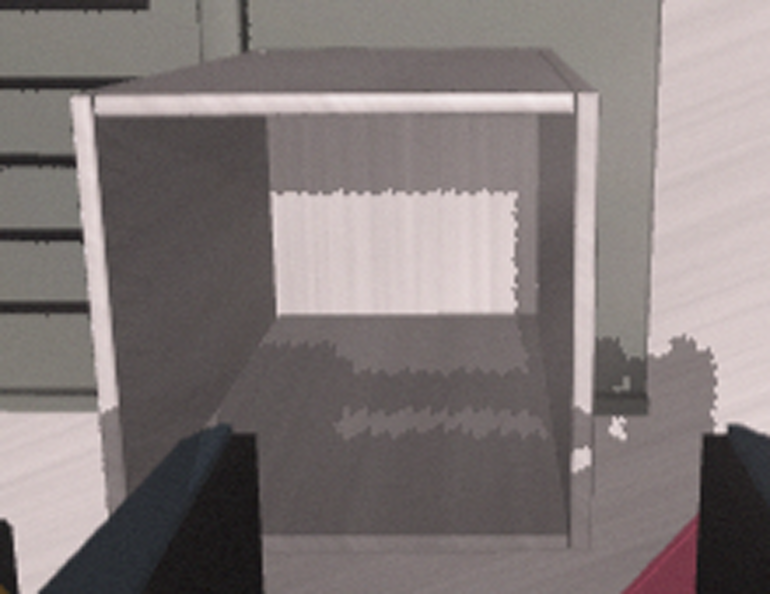

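Request:
arm_command(dp=[[0, 0, 0], [0, 0, 0], [0, 0, 0], [0, 0, 0]], angular=[[-10, 0, 0], [-10, 0, 0], [-10, 0, 0], [0, 0, 0]])

```text
time: 2.9
tool_pos: [504.5, -115.3, 259.5]
ee_rot: [149.5, 0.3, -23.0]
ft_force: [-0.2, -0.1, -0.3]
opening: 59.4
```

```bash
cat >>h.py <<'E'
Ry=lambda a:Ro.from_euler("y",a,degrees=True);Rz=lambda a:Ro.from_euler("z",a,degrees=True)
def fk(p,q):
    R=Rz(q[0]);x=R.apply([p[1],0,p[0]]);R=R*Ry(q[1]);x=x+R.apply([0,0,p[2]])
    R=R*Ry(q[2]);x=x+R.apply([-p[3],0,p[4]])
    R=R*Rz(q[3])*Ry(q[4])*Rz(q[5]);return x+R.apply([0,0,p[5]]),R*Rz(90)
def ik(p,x,R,q0):
    from scipy.optimize import least_squares
    lo=np.array([-166.48,-47.26,12.59,-70.14,6.76,-176.63]);hi=np.array([166.48,123.95,153.08,250.14,159.57,176.63])
    def e(q):
        a,b=fk(p,q);return np.concatenate([a-x,300*(b.inv()*R).as_rotvec()])
    r=least_squares(e,np.clip(q0,lo+.1,hi-.1),bounds=(lo,hi));return r.x,np.sqrt(2*r.cost)
E
python3 - <<'E'
from h import *
s=st();print(s["time"],s["tool_pos"],s["ee_rot"],s["joints"].round(2))
from scipy.optimize import least_squares
D=[json.loads(l) for l in open("log.jsonl")]
D.append(dict(joints=[-74.0565,28.315,77.1296,0,74.6278,-5.4712],tool_pos=[228.09,-581.46,213.32]))
r=least_squares(lambda p:np.concatenate([np.concatenate([fk(p,d["joints"])[0]-d["tool_pos"] for d in D]),1e-4*(p-[450,100,500,0,500,350])]),[450,100,500,0,500,350])
print(r.x.round(1),r.cost);p=r.x;np.save("kin.npy",p)
d=np.array([.385,.923,0]);tray=np.array([574,-1.5,0])
for phi in(50,60,70,80):
  for mx in (115,135):
    ang=np.radians(phi);z=-np.sin(ang)*d+np.array([0,0,-np.cos(ang)]);xx=np.array([.923,-.385,0]);R=Ro.from_matrix(np.c_[xx,np.cross(z,xx),z])
    q,e=ik(p,tray+mx*d+[0,0,92],R,s["joints"]);print(phi,mx,q.round(1),round(e,2))
E
```

```text
2.9 [ 504.47397513 -115.26424242  259.50112642] [149.47215795   0.28330398 -23.01173062] [ -1.05  24.67  84.16 -28.14  84.58 117.95]
[ 282.3   83.9  567.6 -243.6  336.6  238.6] 5532.9564485976025
50 115 [ 21.6  54.5  61.6 -34.  101.4 139. ] 0.0
50 135 [ 22.7  55.2  59.3 -33.6 103.3 139. ] 0.0
60 115 [ 22.9  58.3  58.5 -39.9 109.1 138.6] 0.0
60 135 [ 24.   59.   56.1 -39.6 111.  138.2] 0.0
70 115 [ 23.9  62.3  55.5 -46.2 116.3 137.2] 0.0
70 135 [ 24.9  63.   53.1 -46.1 118.2 136.5] 0.0
80 115 [ 24.4  66.3  53.  -53.1 123.  134.9] 0.0
80 135 [ 25.4  66.9  50.4 -53.3 124.8 133.7] 0.0
```

```bash
cat >>h.py <<'E'
def fk(p,q):
    R=Rz(q[0]);x=R.apply([p[1],p[6],p[0]]);R=R*Ry(q[1]);x=x+R.apply([p[7],0,p[2]])
    R=R*Ry(q[2]);x=x+R.apply([-p[3],0,p[4]])
    R=R*Rz(q[3])*Ry(q[4]);x=x+R.apply([p[8],0,0]);R=R*Rz(q[5]);return x+R.apply([0,0,p[5]]),R*Rz(90)
E
python3 - <<'E'
from h import *
from scipy.optimize import least_squares
D=[json.loads(l) for l in open("log.jsonl")]
D.append(dict(joints=[-74.0565,28.315,77.1296,0,74.6278,-5.4712],tool_pos=[228.09,-581.46,213.32]))
for d in D: print(np.round(d["joints"],2),np.round(d["tool_pos"],1))
p0=np.array([450,100,500,0,500,350,0,0,0.])
w=np.array([1,1,1,1,1,1,5,5,5])*1e-3
for fixed in ([6,7,8],[7,8],[6,7],[]):
    ww=w.copy();ww[fixed]=100
    r=least_squares(lambda p:np.concatenate([np.concatenate([fk(p,d["joints"])[0]-d["tool_pos"] for d in D]),ww*(p-p0)]),p0)
    print(fixed,r.x.round(1),r.fun[:12].round(1))
E
```

```text
[-74.05  26.03  73.13   0.    81.2   39.94] [ 227.8 -580.2  262.6]
[-19.11  17.25  88.13   0.43  75.03  93.4 ] [ 505.9 -109.5  258.3]
[ -1.05  24.67  84.16 -28.14  84.58 117.95] [ 504.5 -115.3  259.5]
[-74.06  28.32  77.13   0.    74.63  -5.47] [ 228.1 -581.5  213.3]
[6, 7, 8] [ 282.3   83.9  567.6 -243.6  336.6  238.6    0.    -0.     0. ] [-56.  -20.8  -2.9 -22.9 -56.    3.4   7.9  -6.2  -6.1 -59.8  -7.4   5.7]
[7, 8] [ 256.6    0.   596.8 -117.9  384.4  352.7   59.6    0.     0. ] [-0. -0. -0.  0. -0. -0. -0. -0. -0.  0.  0.  0.]
[6, 7] [ 284.5   79.9  568.7 -242.4  391.2  232.1    0.     0.    50.2] [-55.9 -21.2  -0.5 -23.7 -55.7   0.1   9.1  -5.4  -1.6 -60.   -6.7   2. ]
[] [ 256.6   -0.   596.8 -117.9  384.4  352.7   59.6    0.     0. ] [-0. -0.  0.  0. -0. -0. -0.  0.  0.  0.  0. -0.]
```

```bash
python3 - <<'E'
from h import *
p=np.array([256.6,0,596.8,-117.9,384.4,352.7,59.6,0,0])
from scipy.optimize import least_squares
D=[json.loads(l) for l in open("log.jsonl")]
r=least_squares(lambda p:np.concatenate([np.concatenate([fk(p,d["joints"])[0]-d["tool_pos"] for d in D]),1e-4*(p-r0)]),r0:=p.copy());p=r.x;np.save("kin.npy",p)
s=st(False)
d=np.array([.385,.923,0]);tray=np.array([574,-1.5,0])
for phi in(50,60,70,80):
  for mx in (115,135):
    ang=np.radians(phi);z=-np.sin(ang)*d+np.array([0,0,-np.cos(ang)]);xx=np.array([.923,-.385,0]);R=Ro.from_matrix(np.c_[xx,np.cross(z,xx),z])
    q,e=ik(p,tray+mx*d+[0,0,92],R,s["joints"]);print(phi,mx,q.round(1),round(e,2))
print(delta(s,[511.7,-132.3,225],Ro.from_euler("xyz",[180,0,-22.5],degrees=True)))
E
```

```text
50 115 [ 21.9  56.8  57.3 -34.1 103.2 138. ] 0.0
50 135 [ 22.9  58.   54.2 -33.8 105.3 137.7] 0.0
60 115 [ 23.6  62.2  52.2 -40.  111.2 137.5] 0.0
60 135 [ 24.5  63.4  48.9 -39.9 113.4 136.7] 0.0
70 115 [ 24.8  67.7  47.6 -46.4 118.7 135.8] 0.0
70 135 [ 25.7  68.9  44.  -46.7 120.9 134.5] 0.0
80 115 [ 25.5  73.   43.6 -53.6 125.3 133. ] 0.0
80 135 [ 26.4  74.4  39.7 -54.4 127.5 131. ] 0.0
(array([ 0.0135, -0.0064,  0.0362]), array([30.52630923,  0.41289522, -0.42409201]))
```

Request:
arm_command(dp=[[0, 0, 0], [0, 0, 0], [0, 0, 0], [0.0065, 0.0065, 0.006], [0.0065, 0.0065, 0.014], [0, 0, 0.014], [0, 0, 0]], angular=[[10, 0, 0], [10, 0, 0], [10, 0, 0], [0.5, 0, 0], [0, 0, 0], [0, 0, 0], [0, 0, 0]])

```text
time: 3.78
tool_pos: [512.6, -136.5, 224.9]
ee_rot: [-178.8, -0.2, -23.2]
ft_force: [-1.3, 0.2, 0.2]
opening: 59.2
```

```bash
python3 - <<'E'
from h import *
from station import ctrl
s=st();print(s["time"],s["tool_pos"],s["ee_rot"],s["ft_force"],s["opening"])
print(delta(s,[511.7,-132.3,171],Ro.from_euler("xyz",[180,0,-22.5],degrees=True)))
f=ctrl.grab_frame("wrist");np.savez("wrist2.npz",**f);cv2.imwrite("pics/w2.png",f["color"][:,:,::-1])
E
```

```text
3.775 [ 512.60965718 -136.45642923  224.93127091] [-178.77911949   -0.21260592  -23.21768749] [-1.28207003  0.19222283  0.17978981] 59.21427401032632
(array([-0.0027, -0.0023,  0.054 ]), array([-1.2195316 , -0.22024145, -0.71539436]))
```

View pics/w2.png

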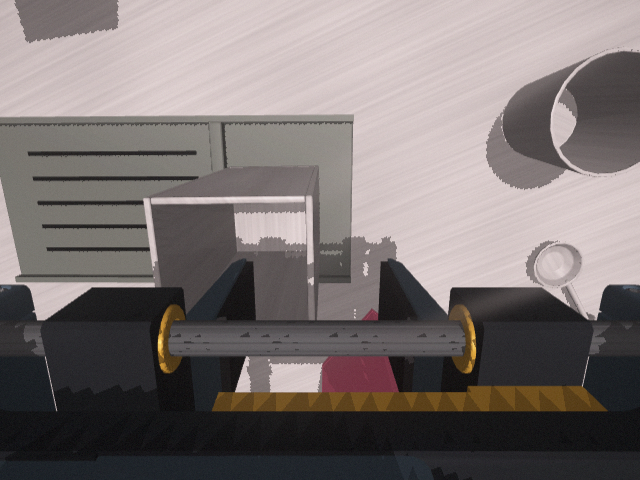

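The back wall is at u≈313, midway between the fingers (centre u≈316), so I can descend.

Request:
arm_command(dp=[[-0.002, -0.002, 0.01], [0, 0, 0.015], [0, 0, 0.015], [0, 0, 0.012], [0, 0, 0.003], [0, 0, 0]], angular=[[-1.2, 0, -0.7], [0, 0, 0], [0, 0, 0], [0, 0, 0], [0, 0, 0], [0, 0, 0]])

```text
time: 4.58
tool_pos: [512.9, -130.3, 167.8]
ee_rot: [179.7, -0.3, -22.0]
ft_force: [-0.2, -0.1, 0.2]
opening: 59.2
```

Request:
arm_command(dp=[[0, 0, 0], [0, 0, 0], [0, 0, 0], [0, 0, 0]], angular=[[0, 0, 0], [0, 0, 0], [0, 0, 0], [0, 0, 0]], grip=0.65, force=5)

```text
time: 5.08
tool_pos: [513.5, -130.6, 169.0]
ee_rot: [179.7, -0.4, -22.0]
ft_force: [-0.7, 0.7, 0.4]
opening: 22.1
```

```bash
python3 - <<'E'
from h import *
from station import ctrl
s=st();print(s["time"],s["tool_pos"],s["ee_rot"],s["ft_force"],s["opening"])
print(delta(s,[511.7,-132.3,171],Ro.from_euler("xyz",[180,0,-22.5],degrees=True)))
f=ctrl.grab_frame("wrist");cv2.imwrite("pics/w3.png",f["color"][:,:,::-1])
f=ctrl.grab_frame("scene");cv2.imwrite("pics/s3.png",cv2.resize(f["color"][150:330,200:440,::-1],None,fx=3,fy=3))
E
```

```text
5.075 [ 513.50477119 -130.61654542  168.98492767] [179.72539845  -0.41053982 -22.03544666] [-0.70293965  0.74637513  0.41367942] 22.09851793028482
(array([-0.001 ,  0.0022, -0.002 ]), array([ 0.27293455, -0.41165001,  0.46356667]))
```

View pics/w3.png

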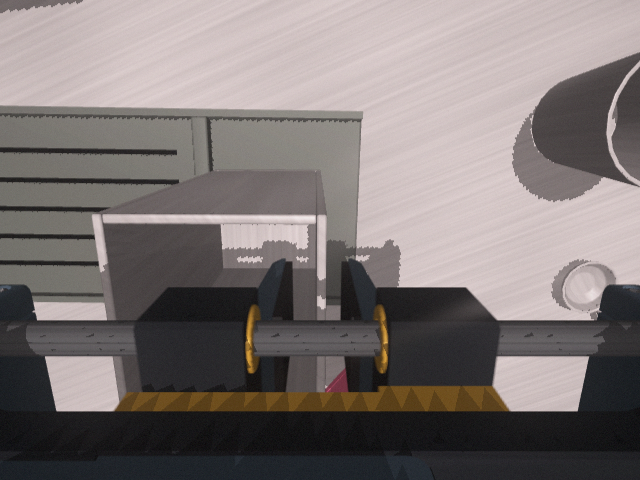

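View pics/s3.png

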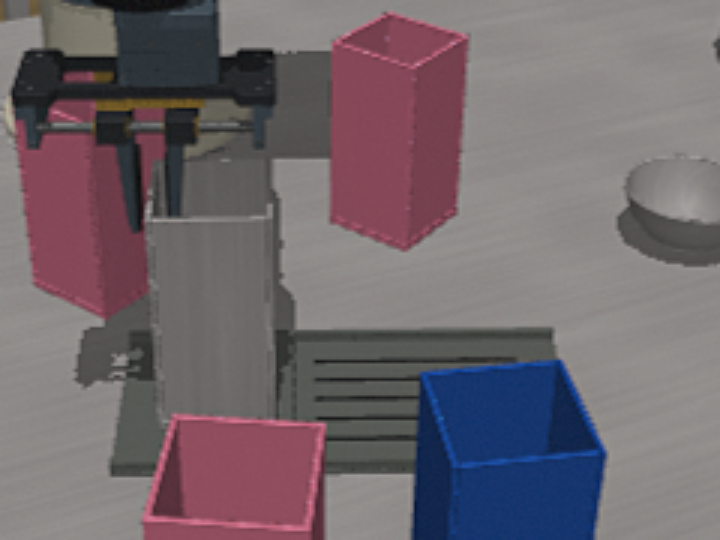

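```bash
cat >>h.py <<'E'
dd=np.array([.383,.924,0]);E=np.array([546,-48.7,18.]);OV=22
def target(th,off=0.,phi=None,ov=OV):
    t=np.radians(th); s=min(12/max(np.cos(t),1e-3),21) if th<80 else 21
    a=190-s-ov
    g=max(0,3-12*np.tan(t)) # initial gap
    u=a*np.sin(t)-(88-off)*np.cos(t)-g; z=18+a*np.cos(t)+(88-off)*np.sin(t)
    if phi is None: phi=th if th<60 else 60+(th-60)*.5
    p=np.radians(phi);zz=-np.sin(p)*dd+np.array([0,0,-np.cos(p)]);xx=np.array([.924,-.383,0])
    return E*[1,1,0]+u*dd+[0,0,z],Ro.from_matrix(np.c_[xx,np.cross(zz,xx),zz]),phi
def plan(th,n,**k):
    s=st();P,R,phi=target(th,**k)
    R0=Rm(s);rv=(R0.inv()*R).as_rotvec();Rmid=R0*Ro.from_rotvec(rv/2)
    d=Rmid.inv().apply(P-s["tool_pos"])
    zt=R0.as_matrix()[:,2]
    print("t",round(s["time"],2),"pos",s["tool_pos"].round(1),"tilt",np.degrees(np.arccos(-zt[2])).round(1),"F",s["ft_force"].round(1),"open",round(s["opening"],1),"j",s["joints"].round(0))
    print("th",th,"phi",round(phi,1),"target",P.round(1),"per row dp",(d/n/1000).round(5),"ang",(np.degrees(rv)/n).round(2))
E
python3 - <<'E'
from h import *
plan(10,12)
for a in range(0,95,10):P,R,phi=target(a);q,e=ik(np.load("kin.npy"),P,R,st(False)["joints"]);print(a,P.round(),round(phi),q.round(),round(e,2))
E
```

```text
t 5.17 pos [ 513.5 -130.6  168.9] tilt 0.5 F [-0.4 -0.4  0.8] open 16.7 j [-21.  23.  94.  -0.  62.  92.]
th 10 phi 10 target [ 522.8 -104.6  186.7] per row dp [-9.00e-05 -2.16e-03 -1.69e-03] ang [-0.81 -0.04  0.04]
0 [ 511. -133.  174.] 0 [-21.  23.  94.   0.  63.  91.] 0.0
10 [ 523. -105.  187.] 10 [-11.  24.  90. -11.  68. 105.] 0.0
20 [535. -76. 194.] 20 [ -2.  27.  86. -19.  74. 117.] 0.0
30 [546. -48. 195.] 30 [  5.  32.  82. -27.  82. 125.] 0.0
40 [558. -21. 191.] 40 [ 11.  38.  76. -32.  91. 131.] 0.0
50 [568.   5. 181.] 50 [ 16.  45.  71. -37.  99. 134.] 0.0
60 [578.  28. 168.] 60 [ 20.  52.  65. -42. 107. 136.] 0.0
70 [587.  51. 151.] 65 [ 22.  57.  60. -44. 111. 137.] 0.0
80 [596.  71. 130.] 70 [ 23.  62.  56. -47. 116. 137.] 0.0
90 [602.  87. 106.] 75 [ 25.  68.  51. -49. 120. 136.] 0.0
```

Request:
arm_command(dp=[[0, -0.0022, -0.0016], [0, -0.0022, -0.0016], [0, -0.0022, -0.0016], [0, -0.0022, -0.0016], [0, -0.0022, -0.0016], [0, -0.0022, -0.0016], [0, -0.0022, -0.0016], [0, -0.0022, -0.0016], [0, -0.0022, -0.0016], [0, -0.0022, -0.0016], [0, -0.0022, -0.0016], [0, -0.0022, -0.0016]], angular=[[-0.8, 0, 0], [-0.8, 0, 0], [-0.8, 0, 0], [-0.8, 0, 0], [-0.8, 0, 0], [-0.8, 0, 0], [-0.8, 0, 0], [-0.8, 0, 0], [-0.8, 0, 0], [-0.8, 0, 0], [-0.8, 0, 0], [-0.8, 0, 0]])

```text
time: 6.68
tool_pos: [524.5, -102.9, 186.9]
ee_rot: [169.4, -0.4, -22.0]
ft_force: [-0.1, -0.9, -1.1]
opening: 16.1
```

```bash
cat >look.py <<'E'
from h import *
from station import ctrl
import sys
f=ctrl.grab_frame("wrist")["color"];g=ctrl.grab_frame("scene");np.savez("sceneL.npz",**g);g=g["color"]
a=cv2.resize(f,(427,320));b=cv2.resize(g[190:320,225:400],(427,317));b=cv2.resize(b,(373,320))
cv2.imwrite(f"pics/{sys.argv[1]}.png",np.hstack([a,b])[:,:,::-1])
E
python3 look.py k1; python3 -c "
from h import *
plan(20,12)"
```

```text
t 6.78 pos [ 524.6 -102.6  186.9] tilt 10.6 F [-1.4 -1.2  1.6] open 16.2 j [-11.  24.  90. -11.  67. 106.]
th 20 phi 20 target [534.7 -76.1 194. ] per row dp [-6.00e-05 -2.13e-03 -1.19e-03] ang [-0.79 -0.04  0.03]
```

View pics/k1.png

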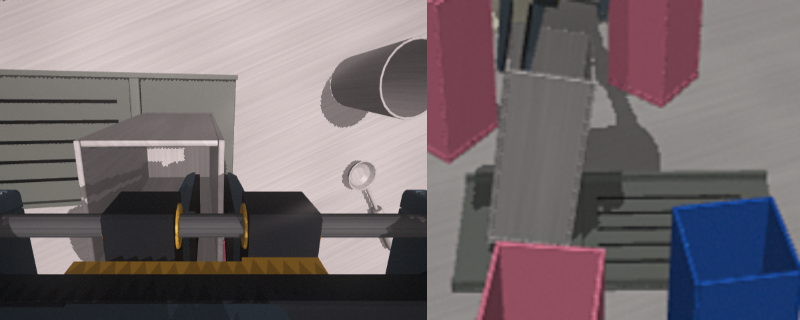

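The wrist panel shows the back wall between the fingers at u≈220. In the scene panel the pot is tilting over the ledge and following the fingers, so I'll carry on.

Request:
arm_command(dp=[[0, -0.0021, -0.0013], [0, -0.0021, -0.0013], [0, -0.0021, -0.0013], [0, -0.0021, -0.0013], [0, -0.0021, -0.0013], [0, -0.0021, -0.0013], [0, -0.0021, -0.0012], [0, -0.0021, -0.0012], [0, -0.0021, -0.0012], [0, -0.0021, -0.0012], [0, -0.0021, -0.0012], [0, -0.0021, -0.0012]], angular=[[-0.8, 0, 0], [-0.8, 0, 0], [-0.8, 0, 0], [-0.8, 0, 0], [-0.8, 0, 0], [-0.8, 0, 0], [-0.8, 0, 0], [-0.8, 0, 0], [-0.8, 0, 0], [-0.8, 0, 0], [-0.8, 0, 0], [-0.8, 0, 0]])

```text
time: 8.28
tool_pos: [535.8, -74.9, 195.2]
ee_rot: [159.2, -0.4, -22.0]
ft_force: [-0.7, -0.2, -0.5]
opening: 16.1
```

```bash
python3 look.py k2; python3 -c "
from h import *
plan(30,12)"
```

```text
t 8.38 pos [535.9 -74.6 195.1] tilt 20.8 F [-0.4 -0.7  1.1] open 16.1 j [ -2.  27.  86. -20.  75. 117.]
th 30 phi 30 target [546.3 -47.9 195.5] per row dp [-4.00e-05 -2.14e-03 -1.06e-03] ang [-0.77 -0.05  0.02]
```

View pics/k2.png

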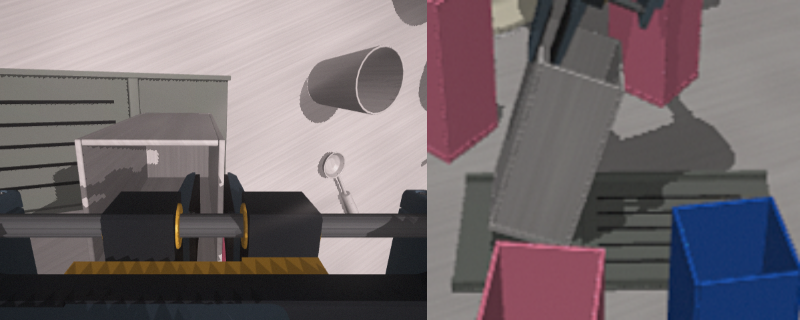

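The pot is at about 21° with the wall still against the outer finger. No other object is near the gripper.

Request:
arm_command(dp=[[0, -0.0021, -0.0011], [0, -0.0021, -0.0011], [0, -0.0021, -0.0011], [0, -0.0021, -0.0011], [0, -0.0021, -0.0011], [0, -0.0021, -0.0011], [0, -0.0021, -0.0011], [0, -0.0021, -0.0011], [0, -0.0021, -0.0011], [0, -0.0021, -0.0011], [0, -0.0021, -0.0011], [0, -0.0021, -0.0011]], angular=[[-0.8, 0, 0], [-0.8, 0, 0], [-0.8, 0, 0], [-0.8, 0, 0], [-0.8, 0, 0], [-0.8, 0, 0], [-0.8, 0, 0], [-0.8, 0, 0], [-0.8, 0, 0], [-0.8, 0, 0], [-0.8, 0, 0], [-0.8, 0, 0]])

```text
time: 9.88
tool_pos: [547.4, -46.7, 196.4]
ee_rot: [149.0, -0.4, -22.0]
ft_force: [0.5, 0.1, 0.6]
opening: 15.9
```

```bash
python3 look.py k3; python3 -c "
from h import *
plan(38,12)"
```

```text
t 9.97 pos [547.4 -46.4 196.1] tilt 31.0 F [-0.4 -0.6 -0.2] open 16.0 j [  6.  32.  82. -28.  83. 126.]
th 38 phi 38 target [555.5 -25.9 192.6] per row dp [-3.00e-05 -1.68e-03 -8.00e-04] ang [-0.58 -0.05  0.02]
```

View pics/k3.png

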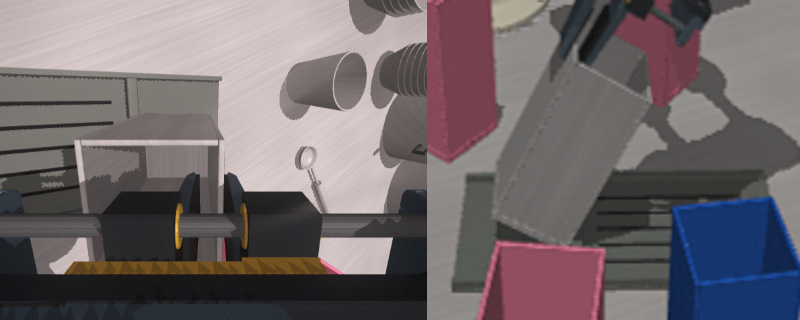

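Request:
arm_command(dp=[[0, -0.0017, -0.0008], [0, -0.0017, -0.0008], [0, -0.0017, -0.0008], [0, -0.0017, -0.0008], [0, -0.0017, -0.0008], [0, -0.0017, -0.0008], [0, -0.0017, -0.0008], [0, -0.0017, -0.0008], [0, -0.0017, -0.0008], [0, -0.0017, -0.0008], [0, -0.0017, -0.0008], [0, -0.0017, -0.0008]], angular=[[-0.6, 0, 0], [-0.6, 0, 0], [-0.6, 0, 0], [-0.6, 0, 0], [-0.6, 0, 0], [-0.6, 0, 0], [-0.6, 0, 0], [-0.6, 0, 0], [-0.6, 0, 0], [-0.6, 0, 0], [-0.6, 0, 0], [-0.6, 0, 0]], grip=0.74)

```text
time: 11.48
tool_pos: [556.2, -24.6, 192.2]
ee_rot: [141.3, -0.4, -22.0]
ft_force: [0.2, -0.3, 0.2]
opening: 11.9
```

```bash
python3 look.py k4; python3 -c "
from h import *
plan(47,12)"
```

```text
t 11.57 pos [556.2 -24.4 192. ] tilt 38.7 F [-0.7  1.4 -0.1] open 11.9 j [ 11.  37.  78. -32.  89. 130.]
th 47 phi 47 target [565.1  -2.5 184.9] per row dp [-0.      -0.00184 -0.00091] ang [-0.69 -0.05  0.01]
```

View pics/k4.png

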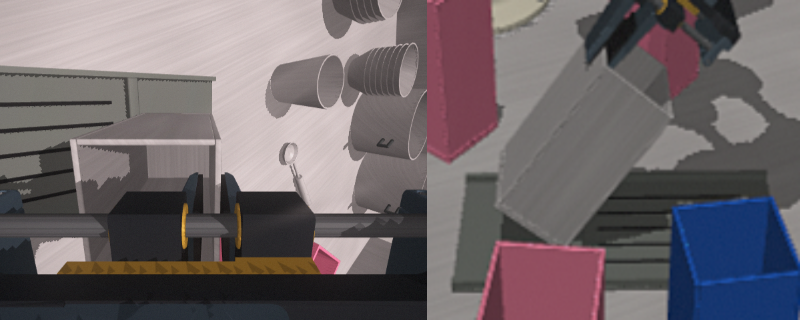

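Request:
arm_command(dp=[[0, -0.0018, -0.0009], [0, -0.0018, -0.0009], [0, -0.0018, -0.0009], [0, -0.0018, -0.0009], [0, -0.0018, -0.0009], [0, -0.0018, -0.0009], [0, -0.0018, -0.0009], [0, -0.0018, -0.0009], [0, -0.0018, -0.0009], [0, -0.0018, -0.0009], [0, -0.0018, -0.0009], [0, -0.0018, -0.0009]], angular=[[-0.7, 0, 0], [-0.7, 0, 0], [-0.7, 0, 0], [-0.7, 0, 0], [-0.7, 0, 0], [-0.7, 0, 0], [-0.7, 0, 0], [-0.7, 0, 0], [-0.7, 0, 0], [-0.7, 0, 0], [-0.7, 0, 0], [-0.7, 0, 0]])

```text
time: 13.08
tool_pos: [565.6, -1.5, 184.8]
ee_rot: [132.3, -0.4, -22.0]
ft_force: [-0.7, -0.2, -1.4]
opening: 11.6
```

```bash
python3 look.py k5; python3 -c "
from h import *
plan(56,12)"
```

```text
t 13.18 pos [565.5  -1.4 184.5] tilt 47.7 F [-0.2 -0.4 -0.5] open 11.7 j [ 15.  43.  73. -37.  96. 134.]
th 56 phi 56 target [573.8  18.4 173.2] per row dp [ 1.00e-05 -1.85e-03 -8.20e-04] ang [-0.69 -0.05  0.  ]
```

View pics/k5.png

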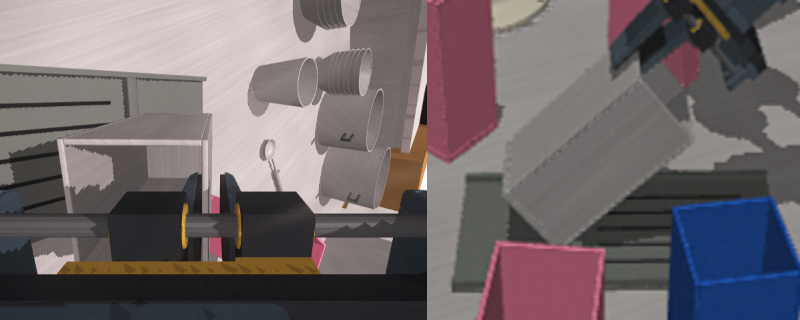

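The wall now rests on the inner finger (u≈207), so the pot is past balance and being held back. I'll keep lowering.

Request:
arm_command(dp=[[0, -0.0018, -0.0008], [0, -0.0018, -0.0008], [0, -0.0018, -0.0008], [0, -0.0018, -0.0008], [0, -0.0018, -0.0008], [0, -0.0018, -0.0008], [0, -0.0018, -0.0008], [0, -0.0018, -0.0008], [0, -0.0018, -0.0008], [0, -0.0018, -0.0008], [0, -0.0018, -0.0008], [0, -0.0018, -0.0008]], angular=[[-0.7, 0, 0], [-0.7, 0, 0], [-0.7, 0, 0], [-0.7, 0, 0], [-0.7, 0, 0], [-0.7, 0, 0], [-0.7, 0, 0], [-0.7, 0, 0], [-0.7, 0, 0], [-0.7, 0, 0], [-0.7, 0, 0], [-0.7, 0, 0]])

```text
time: 14.68
tool_pos: [574.0, 19.2, 172.9]
ee_rot: [123.4, -0.4, -22.0]
ft_force: [-0.6, -0.7, -1.2]
opening: 11.9
```

```bash
python3 look.py k6; python3 -c "
from h import *
plan(65,12)"
```

```text
t 14.78 pos [573.9  19.3 172.5] tilt 56.6 F [-0.1 -0.6 -1.5] open 11.9 j [ 19.  49.  68. -41. 103. 136.]
th 65 phi 62.5 target [582.8  40.  159.9] per row dp [ 3.00e-05 -1.86e-03 -1.09e-03] ang [-0.49 -0.05 -0.  ]
```

View pics/k6.png

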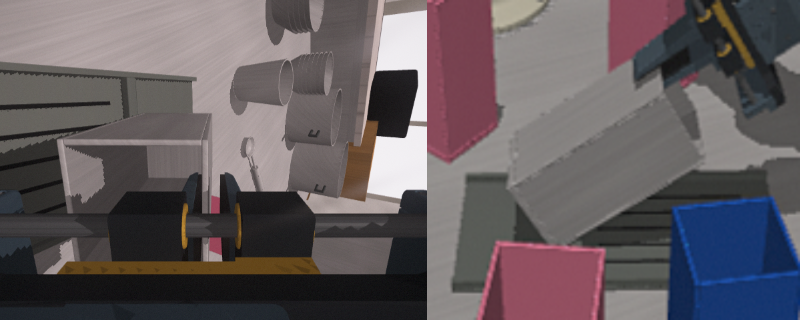

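Request:
arm_command(dp=[[0, -0.0018, -0.001], [0, -0.0018, -0.001], [0, -0.0018, -0.001], [0, -0.0018, -0.001], [0, -0.0018, -0.001], [0, -0.0018, -0.001], [0, -0.0018, -0.001], [0, -0.0018, -0.001], [0, -0.0018, -0.001], [0, -0.0018, -0.001], [0, -0.0018, -0.001], [0, -0.0018, -0.001]], angular=[[-0.6, 0, 0], [-0.6, 0, 0], [-0.6, 0, 0], [-0.6, 0, 0], [-0.6, 0, 0], [-0.6, 0, 0], [-0.6, 0, 0], [-0.6, 0, 0], [-0.6, 0, 0], [-0.6, 0, 0], [-0.6, 0, 0], [-0.6, 0, 0]])

```text
time: 16.27
tool_pos: [582.6, 40.2, 159.2]
ee_rot: [115.7, -0.4, -22.0]
ft_force: [1.1, 0.7, -0.4]
opening: 11.7
```

```bash
python3 look.py k7; python3 -c "
from h import *
plan(74,12,phi=70)"
```

```text
t 16.38 pos [582.5  40.2 158.9] tilt 64.3 F [-0.1 -0.2 -0.4] open 11.8 j [ 21.  55.  63. -44. 110. 137.]
th 74 phi 70 target [590.8  59.5 143.1] per row dp [ 3.00e-05 -1.89e-03 -1.10e-03] ang [-0.47 -0.05 -0.01]
```

View pics/k7.png

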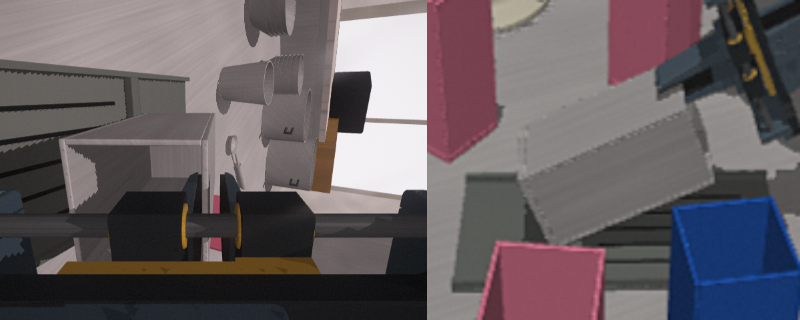

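Request:
arm_command(dp=[[0, -0.0019, -0.0011], [0, -0.0019, -0.0011], [0, -0.0019, -0.0011], [0, -0.0019, -0.0011], [0, -0.0019, -0.0011], [0, -0.0019, -0.0011], [0, -0.0019, -0.0011], [0, -0.0019, -0.0011], [0, -0.0019, -0.0011], [0, -0.0019, -0.0011], [0, -0.0019, -0.0011], [0, -0.0019, -0.0011]], angular=[[-0.5, 0, 0], [-0.5, 0, 0], [-0.5, 0, 0], [-0.5, 0, 0], [-0.5, 0, 0], [-0.5, 0, 0], [-0.5, 0, 0], [-0.5, 0, 0], [-0.5, 0, 0], [-0.5, 0, 0], [-0.5, 0, 0], [-0.5, 0, 0]], grip=0.7)

```text
time: 17.88
tool_pos: [591.0, 60.8, 141.7]
ee_rot: [109.3, -0.4, -22.0]
ft_force: [-0.1, -0.8, -2.7]
opening: 13.7
```

```bash
python3 look.py k8; python3 -c "
from h import *
plan(83,12,phi=74)"
```

```text
t 17.98 pos [590.9  60.8 141.5] tilt 70.7 F [ 0.1  0.1 -1.1] open 13.8 j [ 23.  61.  58. -48. 115. 137.]
th 83 phi 74 target [597.8  76.2 123.3] per row dp [ 4.00e-05 -1.88e-03 -8.70e-04] ang [-0.27 -0.05 -0.02]
```

View pics/k8.png

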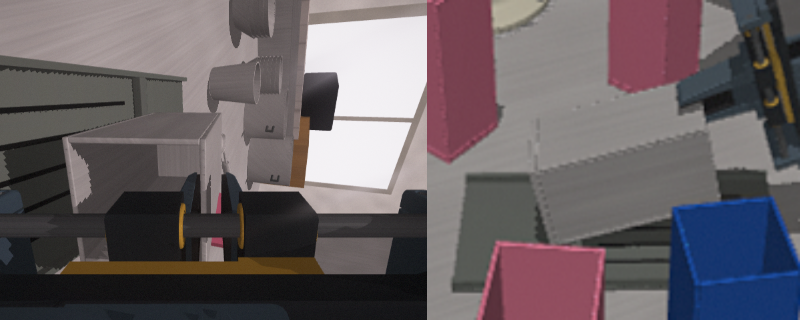

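Request:
arm_command(dp=[[0, -0.0019, -0.0009], [0, -0.0019, -0.0009], [0, -0.0019, -0.0009], [0, -0.0019, -0.0009], [0, -0.0019, -0.0009], [0, -0.0019, -0.0009], [0, -0.0019, -0.0009], [0, -0.0019, -0.0009], [0, -0.0019, -0.0009], [0, -0.0019, -0.0009], [0, -0.0019, -0.0009], [0, -0.0019, -0.0009]], angular=[[-0.3, 0, 0], [-0.3, 0, 0], [-0.3, 0, 0], [-0.3, 0, 0], [-0.3, 0, 0], [-0.3, 0, 0], [-0.3, 0, 0], [-0.3, 0, 0], [-0.3, 0, 0], [-0.3, 0, 0], [-0.3, 0, 0], [-0.3, 0, 0]], grip=0.65)

```text
time: 19.48
tool_pos: [597.9, 77.7, 121.9]
ee_rot: [105.5, -0.4, -22.0]
ft_force: [-0.5, 0.5, -1.6]
opening: 16.2
```

```bash
python3 look.py k9; python3 -c "
from h import *
plan(94,16,phi=76)"
```

```text
t 19.57 pos [597.9  77.7 121.7] tilt 74.6 F [-0.4 -0.2 -1.6] open 16.1 j [ 24.  65.  53. -49. 119. 137.]
th 94 phi 76 target [537.6 -68.9  95.5] per row dp [-2.0e-05  9.3e-04  1.0e-02] ang [-0.09 -0.04 -0.01]
```

View pics/k9.png

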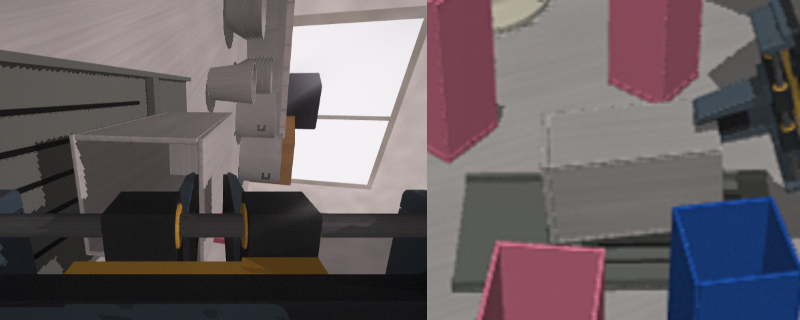

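```bash
sed -i 's/g=max(0,3-12\*np.tan(t))/g=max(0,3-12*np.tan(t)) if th<80 else 0/' h.py; python3 -c "
from h import *
plan(90,11,phi=76)"
```

```text
t 19.57 pos [597.9  77.7 121.7] tilt 74.6 F [-0.4 -0.2 -1.6] open 16.1 j [ 24.  65.  53. -49. 119. 137.]
th 90 phi 76 target [602.3  87.1 106. ] per row dp [ 4.00e-05 -1.62e-03 -5.50e-04] ang [-0.13 -0.05 -0.02]
```

Request:
arm_command(dp=[[0, -0.0016, -0.0006], [0, -0.0016, -0.0006], [0, -0.0016, -0.0006], [0, -0.0016, -0.0006], [0, -0.0016, -0.0006], [0, -0.0016, -0.0006], [0, -0.0016, -0.0006], [0, -0.0016, -0.0006], [0, -0.0016, -0.0006], [0, -0.0016, -0.0006], [0, -0.0016, -0.0006]], angular=[[-0.1, 0, 0], [-0.1, 0, 0], [-0.1, 0, 0], [-0.1, 0, 0], [-0.1, 0, 0], [-0.1, 0, 0], [-0.1, 0, 0], [-0.1, 0, 0], [-0.1, 0, 0], [-0.1, 0, 0], [-0.1, 0, 0]], grip=0.62)

```text
time: 20.95
tool_pos: [602.3, 88.4, 105.6]
ee_rot: [104.3, -0.4, -22.0]
ft_force: [-0.6, -0.4, -1.8]
opening: 17.4
```

```bash
python3 look.py k10; python3 -c "
from h import *
plan(95,8,phi=76)"
```

```text
t 21.05 pos [602.3  88.4 105.5] tilt 75.7 F [-0.4 -0.3 -1.9] open 17.4 j [ 25.  68.  51. -50. 120. 137.]
th 95 phi 76 target [605.   93.7  92.9] per row dp [ 6.00e-05 -1.71e-03 -3.30e-04] ang [-0.04 -0.07 -0.03]
```

View pics/k10.png

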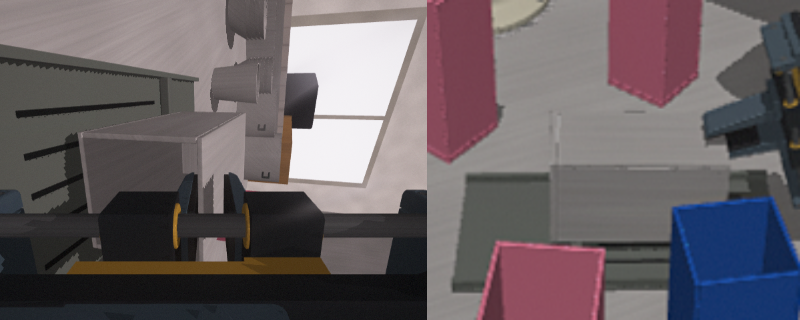

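Request:
arm_command(dp=[[0, -0.0016, -0.0003], [0, -0.0016, -0.0003], [0, -0.0016, -0.0003], [0, -0.0016, -0.0003], [0, -0.0016, -0.0003], [0, -0.0016, -0.0003], [0, -0.0016, -0.0003], [0, 0, 0]], angular=[[0, 0, 0], [0, 0, 0], [0, 0, 0], [0, 0, 0], [0, 0, 0], [0, 0, 0], [0, 0, 0], [0, 0, 0]], grip=0.6)

```text
time: 22.05
tool_pos: [604.4, 93.3, 94.7]
ee_rot: [104.3, -0.4, -22.0]
ft_force: [-0.7, -1.0, 1.1]
opening: 18.6
```

```bash
python3 look.py k11; python3 -c "
from h import *
plan(95,8,phi=76)"
```

```text
t 22.15 pos [604.4  93.2  94.8] tilt 75.7 F [-0.4  0.9  0.8] open 18.3 j [ 25.  69.  50. -50. 120. 137.]
th 95 phi 76 target [605.   93.7  92.9] per row dp [ 5.0e-05 -2.6e-04 -2.0e-05] ang [-0.04 -0.07 -0.03]
```

View pics/k11.png

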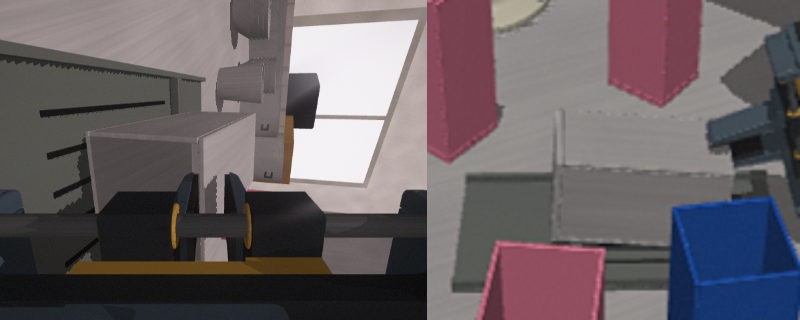

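The pot has landed: the load is gone and the scene panel shows it lying flat. I'll lower slightly, open the fingers to free both sides, and check.

Request:
arm_command(dp=[[0, -0.001, 0], [0, -0.001, 0], [0, -0.001, 0], [0, 0, 0], [0, 0, 0]], angular=[[0, 0, 0], [0, 0, 0], [0, 0, 0], [0, 0, 0], [0, 0, 0]])

```text
time: 22.78
tool_pos: [604.7, 93.9, 91.9]
ee_rot: [104.3, -0.4, -22.0]
ft_force: [-0.1, 0.1, 0.1]
opening: 18.2
```

Request:
arm_command(dp=[[0, 0, 0], [0, 0, 0], [0, 0, 0], [0, 0, 0]], angular=[[0, 0, 0], [0, 0, 0], [0, 0, 0], [0, 0, 0]], grip=0.3)

```text
time: 23.28
tool_pos: [604.7, 93.9, 92.0]
ee_rot: [104.3, -0.4, -22.0]
ft_force: [0.5, 0.3, -0.1]
opening: 31.7
```

```bash
python3 look.py k12; python3 -c "
from h import *
plan(95,8,phi=76)"
```

```text
t 23.38 pos [604.8  93.9  91.9] tilt 75.7 F [ 0.4 -0.4  0. ] open 31.9 j [ 25.  69.  50. -50. 120. 137.]
th 95 phi 76 target [605.   93.7  92.9] per row dp [ 4.0e-05  1.1e-04 -1.0e-05] ang [-0.04 -0.07 -0.03]
```

View pics/k12.png

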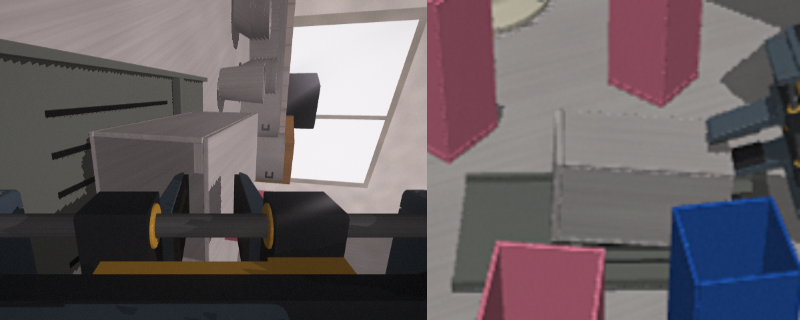

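Request:
arm_command(dp=[[0, -0.0015, -0.006], [0, -0.0015, -0.006], [0, -0.0015, -0.006], [0, -0.0015, -0.006], [0, -0.0015, -0.006], [0, -0.0015, -0.006], [0, -0.0015, -0.006], [0, -0.0015, -0.006], [0, 0, 0]], angular=[[0, 0, 0], [0, 0, 0], [0, 0, 0], [0, 0, 0], [0, 0, 0], [0, 0, 0], [0, 0, 0], [0, 0, 0], [0, 0, 0]])

```text
time: 24.5
tool_pos: [624.6, 143.6, 92.0]
ee_rot: [104.3, -0.4, -22.0]
ft_force: [-0.1, -0.1, 0.1]
opening: 31.9
```

```bash
python3 look.py k13; python3 -c "
from h import *
plan(95,8,phi=76)"
```

```text
t 24.6 pos [624.5 143.2  92. ] tilt 75.7 F [-0.2  0.4  0.4] open 31.6 j [ 28.  73.  40. -51. 126. 133.]
th 95 phi 76 target [605.   93.7  92.9] per row dp [9.00e-05 1.72e-03 6.42e-03] ang [-0.04 -0.07 -0.03]
```

View pics/k13.png

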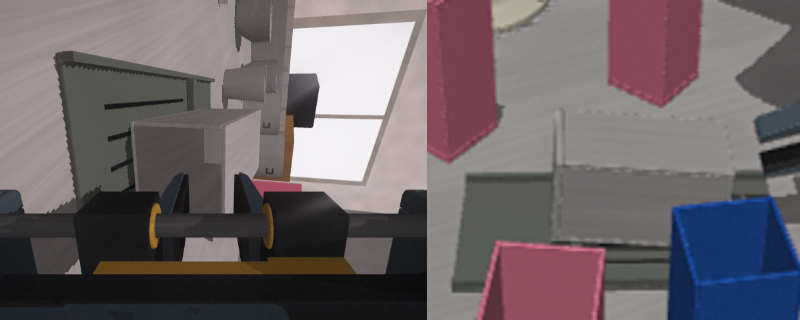

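Request:
arm_command(dp=[[0, 0, -0.01], [0, 0, -0.01], [0, 0.01, -0.01], [0, 0.02, -0.005], [0, 0.025, -0.005], [0, 0.025, -0.005], [0, 0.025, -0.005], [0, 0, 0]], angular=[[0, 0, 0], [0, 0, 0], [0, 0, 0], [2, 0, 0], [4, 0, 0], [4, 0, 0], [4, 0, 0], [0, 0, 0]])

```text
time: 25.6
tool_pos: [630.9, 160.5, 212.9]
ee_rot: [118.8, -0.5, -21.9]
ft_force: [-0.0, 0.2, -0.5]
opening: 31.9
```

```bash
python3 - <<'E'
from h import *
from station import ctrl
s=st();print(s["time"],s["tool_pos"],s["ft_force"],s["joint_vel"].round(1))
for n in("scene","top"):
    f=ctrl.grab_frame(n);np.savez(n+"F.npz",**f)
    a=f["color"][:,:,::-1]
    cv2.imwrite(f"pics/{n}F.png",a)
    if n=="top": cv2.imwrite("pics/topFc.png",cv2.convertScaleAbs(cv2.resize(a[175:320,235:420],None,fx=4,fy=4,interpolation=cv2.INTER_CUBIC),alpha=1.7))
E
```

```text
25.6 [630.85667027 160.54152376 212.86057216] [-0.02331856  0.22561412 -0.46689758] [ 0.7  2.6  0.8 -0.2  0.1 -0.3]
```

View pics/sceneF.png

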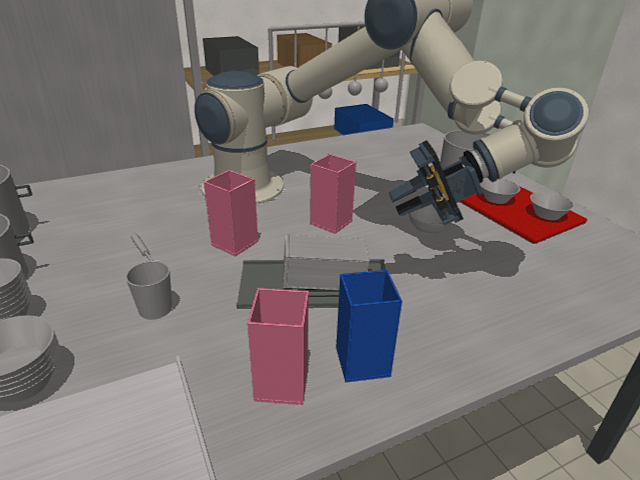

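View pics/topFc.png

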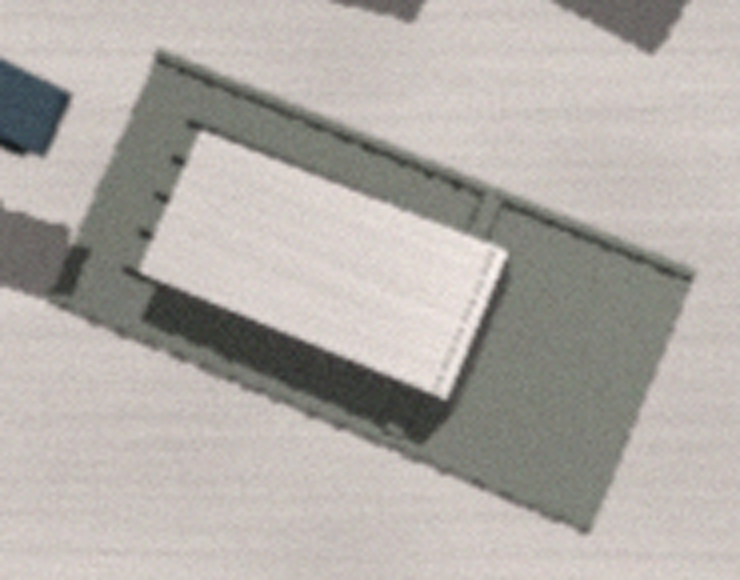

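```bash
python3 - <<'E'
from h import *
f=load("top","F")
pc=lambda p,z:back(f,(235+(p[0]-1.5)/4,175+(p[1]-1.5)/4),z)
M=(pc((200,128),96)+pc((138,270),96))/2;B=(pc((505,245),108)+pc((447,400),108))/2
yt=np.radians(67.2);c,s=np.cos(yt),np.sin(yt);Q=np.array([[c,s],[-s,c]])
t=np.array([573.8,-1.5])
print("mouth top edge",Q@(M[:2]-t),"base top edge",Q@(B[:2]-t),np.linalg.norm((M-B)))
E
```

```text
mouth top edge [119.48408099   8.29067608] base top edge [-68.44789191   7.12117562] 188.31833200816413
```

Request:
arm_command(dp=[[0, 0, 0], [0, 0, 0], [0, 0, 0], [0, 0, 0]], angular=[[0, 0, 0], [0, 0, 0], [0, 0, 0], [0, 0, 0]])

```text
time: 26.2
tool_pos: [629.4, 161.1, 206.0]
ee_rot: [118.2, -0.1, -21.8]
ft_force: [0.1, -0.0, -0.6]
opening: 32.1
```

```bash
python3 - <<'E'
from h import *
a=load("top","0")["color"].astype(int)
from station import ctrl
b=ctrl.grab_frame("top")["color"].astype(int)
for n,(u,v,r) in dict(rpot=(487,271,22),spoon=(475,360,25),bowl=(155,288,32)).items():
    print(n,np.abs(a-b)[v-r:v+r,u-r:u+r].mean())
cv2.imwrite("pics/topE.png",b[:,:,::-1].astype(np.uint8))
E
```

```text
rpot 7.492768595041323
spoon 10.6212
bowl 44.007486979166664
```

View pics/topE.png

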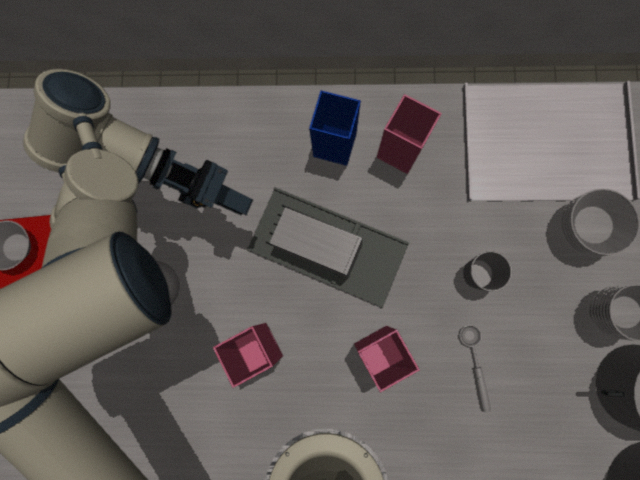

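The pot lies along the tray. The round pot and spoon are where they were. The bowl's visible edge at (178,285) is unchanged, with the rest hidden under the raised arm. I'm handing in.

```bash
python3 -c "
from station import ctrl
print(ctrl.sign_off())"
```

```text
the job is handed in; nothing more can be done
None
```

The pot is lying on its side along the tray, mouth at the far end, and I handed the job in at about 26 s of the 54 s allowed. No verdict was reported.

**How it was done:** I put the fingers loosely either side of the pot's back wall. The outer finger pushed it over the ledge. Once it overbalanced, the inner finger held it back and let it down at roughly 6°/s or slower until it rested on the tray. I then opened the fingers and pulled clear, without gripping or lifting the pot.

**Last checks:**

| Check | Result | Allowed |
|---|---|---|
| Mouth along the tray (top image) | about +118 mm | +80 to +180 mm |
| Mouth from the centre line | about 8 mm | 60 mm |
| Foot edge along the tray | about -74 mm (worked out from the base's upper edge at -68 mm) | -100 to -40 mm |
| Lengthwise error | under 1° | 0.3 rad (about 17°) |

- **Touching:** force readings were near zero, and the gripper was clear of everything.
- **Not measured:** I did not measure the final tilt. It looked fully down in the images.
- **Other objects:** the round pot and spoon had not moved. The bowl was mostly hidden by the raised arm at the end, but its visible edge was in place and the arm stayed well above it.

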